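# Stand two tipped spice jars back in their rack and swing up its retaining rail

### The arm

A 6-joint arm with a two-finger parallel gripper is mounted at the origin on a cart in front of the work surface, level with it; the furniture and walls round the work are solid. World frame = base frame: x ahead of the robot, y to its left, z up, the work surface at z = 0. Lengths are in mm, angles in rad, forces in N, time in s.
With the tool pointing down it reaches from about 275 to 1000 mm from the base axis. Payload 8.4 kg.
Tool frame: the origin (TCP) lies at the very end of the fingers, on their centre line; the grasp point (between the pads) lies 19 mm behind it; z points along the fingers, y is the line along which they close (so a half turn about z gives the same grasp; the last joint's range is limited). The gripper opens to 85 mm and grips with 20 to 120 N. Pads are 22 mm wide; open, the fingers measure 114 mm over their backs; the gripper's body (76 mm by 85 mm) begins 54 mm behind the grasp point. The pads swing forward as they close: fully open they stand 13 mm farther back than shut.
Start: joints at [1.325, 0.353, 1.633, -0, 1.155, -0.002], TCP at [150.868, 606.52, 231.281] pointing down, gripper open.
Joint ranges: [-2.63, 2.63], [-0.92, 2.1], [0.06, 2.66], [-1.3, 4.44], [0, 2.69], [-3.02, 3.02]. Speed limits (rad/s): [2.22, 2.22, 2.79, 3.14, 3.14, 3.14].

### API

Orientations are given as [roll, pitch, yaw] about the fixed x, y, z axes, in that order (R = Rz(yaw) Ry(pitch) Rx(roll)).
In Python, from rig import r, vision gives the robot as it stands. The module is installed in compiled form; this text tells all that it offers.
- The arm moves only by the tool play_rows, never from a script. Its argument "steps" is a list of rows, each an object with "delta_pos": the shift along the tool's x, y, z in cm, a list of three; "yaw": the turn about the tool's z in rad; "jaw": the opening in per cent of the stroke, from 0 (shut) to 100 (fully open). A call has exactly 8 rows; each row is the pose to reach, as a shift and turn from the pose commanded when the call began, along the tool's axes at that moment; what a row does not reach only later rows make up. A row lasts 1/10 s, in which the tool goes at most 50 mm and 8.59 degrees, less where a joint would pass 70% of its speed; a pose out of reach is approached as far as the arm can. A call with a gripper value outside its range is refused whole. The fingers move at their own pace and stop on an object; "grip_force" is the grip in N (left out, the last holds). Time passes only in rows, so rows that repeat a pose let the fingers close, or fill a call up. It gives the time, the measured TCP pose, the force, the opening and the grip force at its end, in the units of the state.
- r.sense(): the state, without advancing time (a new reading comes with each control period).
- vision.grab_frame(name): name is "scene" or "top" or "wrist"; returns (picture, depth): 420x560x3 uint8, red, green, blue; 420x560 float32, mm along the optical axis (not along the pixel's ray), 0 where there is no reading.
- vision.calibration(name): a dict with "mtx" (3x3 intrinsics, pixels), "extrinsics" (4x4, takes a point from camera to world coordinates). Camera axes: x right, y down, z forward; pixel columns grow to the right and rows downward; lengths in mm; the calibration is good to about 2 mm. A picture is of the moment at which its call begins: read the wrist's pose just before it. calibration takes no time and is no camera call; for the wrist camera it gives the pose at the moment of the call.
- r.sign_off(): hands the job in; it is judged then, once.
Trained networks look in the newest picture that a camera, given by its name, has taken for a name from the list of things; names that differ only in an ending like _2 or _b are one class to them, and where a whole thing is asked for, a point or a joint stands for the part that bears it (a point fixed in the world has none). Each returns a list of dicts, best first, with "conf" (0 to 1); they miss things now and then, are a little off and sometimes report something else, mostly with a low value. They report only what shows in the picture. A call takes as long as a camera call. They do not tell look-alikes from the thing itself.
- vision.cut_out(camera, thing): "region" (420x560 bool, what is visible of it) and "uv" ([column, row] in pixels, amid what is visible of it).
- vision.landmark_of(camera, thing): "uv" ([column, row] in pixels: a listed point, or the origin of a listed thing).
The state is a dict: "clock": time; "qpos": joint angles; "qvel": joint speeds; "joint_efforts": joint torques, N m; "eef_pos": TCP position; "tcp_rot": TCP orientation; "contact_force": force on the tool from outside, world axes, zero at the start; "wrist_torque": the same for the moment, N m; "opening": opening from 0.0 (shut) to 1.0 (fully open); "grasp_force": force on a finger pad.
Only numpy, scipy, OpenCV 4.12 (cv2) and the standard library are available. Lean on these libraries where they do the work, as an engineer would, in place of code of your own. Each camera call takes 0.05 s, during which the arm holds its last target. There are 200 camera calls.

### The job

Two of the four jars have tipped forward out of the spice rack and lean over its front lip. With the fingertips gently push each one back until it stands upright in its own bay, then swing the steel retaining rail at the front fully up against its stop so that no jar can tip out again. Push only: do not pinch, lift or take out any jar, and leave the other two jars standing and the things round the rack where they are.

Things in the scene. Friction and masses are not known exactly. Their poses are not given: they have to be found in the camera images.
- spice_rack: light wooden rack screwed to the worktop, 86 mm deep (x), 236 wide (y). Origin: centre of underside; x from its open front (robot side) to its back board, z up. In mm: floor top z 11; back board's face x 28, top z 86; four bays 49 wide centred at y -81, -27, 27, 81, dividers up to z 48; end cheeks 47 high in front, 88 behind.
- lip_mid (a point): middle of the top edge of the rack's fixed wooden front lip, 7 mm thick, along the rack's y, inner face at rack x -30 mm, top at height 41 mm. Upright jars stand behind it.
- rail (a joint): retaining rail: steel bar along the rack's front on two arms. Pivot line along rack y at x -41, z 24 mm. 0 = down, arms slope forward, 45 deg above level, bar below the leaning jars; 0.95 = fully up on its stop, arms 9 deg past vertical, bar 67 mm high. Starts at 0 to 0.15; stiff hinge (0.035 N m), stays where left. Push the bar from the front towards the jars, following its arc upwards.
- rail_bar (a point): middle of the rail's round bar (5.6 mm thick, 248 mm long), on its centre line, 44 mm from the pivot line.
- spice_jar_1_mid (a point): red-capped glass spice jar, 106 mm tall, 43 mm across (cap 45), about 0.1 kg; the point is its centre, 53 mm from its foot, z axis from foot to cap. Bay varies. Starts upright in its bay.
- spice_jar_2_mid (a point): red-capped glass spice jar, 106 mm tall, 43 mm across (cap 45), about 0.1 kg; the point is its centre, 53 mm from its foot, z axis from foot to cap. Bay varies. Starts tipped about 30 deg towards the rack's front (-x): front edge of its foot on the rack floor some 18 mm behind the lip, body resting on the lip. Pushed back it turns about that foot edge, and stands by itself below about 20 deg of lean.
- spice_jar_3_mid (a point): red-capped glass spice jar, 106 mm tall, 43 mm across (cap 45), about 0.1 kg; the point is its centre, 53 mm from its foot, z axis from foot to cap. Bay varies. Starts upright in its bay.
- spice_jar_4_mid (a point): red-capped glass spice jar, 106 mm tall, 43 mm across (cap 45), about 0.1 kg; the point is its centre, 53 mm from its foot, z axis from foot to cap. Bay varies. Starts tipped about 30 deg towards the rack's front (-x): front edge of its foot on the rack floor some 18 mm behind the lip, body resting on the lip. Pushed back it turns about that foot edge, and stands by itself below about 20 deg of lean.
- salt_shaker: salt shaker, 44 mm across, 90 mm tall, standing beside the work; origin at the centre of its foot. Leave it alone.
- pepper_shaker: pepper shaker like the salt shaker, beside it; origin at the centre of its foot. Leave it alone.
- mug_1: blue-grey mug, 82 mm across, 106 mm tall, behind the rack; origin under its middle. Leave it alone.
- tea_box: small packet of tea, 32x80x54 mm, standing to the right of the rack; origin at the centre of its underside. Leave it alone.
Mind the look-alikes: they are no part of the job. Leave any purple or yellow look-alike of the part that bears spice_jar_3_mid alone.

How it is judged:
By the outcome, as a careful person would: the job done as asked, in the order asked, and still so for the second after the job is handed in, with the robot touching nothing.
It also fails if it takes over 48 s, if anything falls off the work surface, if the arm or the gripper's body presses on something with over 40 N, if the wrist force passes 120 N, or if a joint passes its speed limit or range.

## Working session

There is one attempt and no reset: what is moved stays moved. The work goes in short steps, Python scripts to look and compute and a tool call to move; the robot and the scene stay as the last step left them, time stands still between calls to the robot, and variables do not carry over. Pictures are saved under pics/ and viewed, at most 10 in all, crops included, and the job is handed in when it is done.

Besides the shell and the picture viewer there is one more tool, called after "Emit:" by a JSON object that holds its "api" and its "payload". play_rows: Moves the arm, as the interface text tells. Its arguments: {"type":"object","properties":{"steps":{"type":"array"},"grip_force":{"type":"number"}},"required":["steps"]}

```bash
mkdir -p pics
python3 - <<'E'
from rig import r, vision
import cv2,numpy as np
s=r.sense(); print(s['clock'],s['eef_pos'],s['tcp_rot'],s['opening'])
ims=[]
for n in ("scene","top"):
    p,d=vision.grab_frame(n); cv2.imwrite(f'pics/{n}0.png',p[:,:,::-1]); np.savez(f'{n}0.npz',p=p,d=d)
    c=vision.calibration(n); print(n,c['mtx'].round(1).tolist(),c['extrinsics'].round(3).tolist())
    T=c['extrinsics'];K=c['mtx']
    for t in ("spice_jar_1_mid","lip_mid","rail_bar","spice_rack"):
        for o in vision.landmark_of(n,t)[:7]:
            print(n,t,np.round(o['uv'],1),round(o['conf'],2))
E
```

```text
0.0 [150.76633972 606.05077645 230.54460207] [-3.14016791e+00  9.40100655e-06  2.89778670e+00] 0.995955987687684
scene [[502.8, 0.0, 281.7], [0.0, 502.8, 212.6], [0.0, 0.0, 1.0]] [[0.895, -0.333, 0.297, 245.506], [-0.446, -0.695, 0.564, -506.364], [0.019, -0.637, -0.771, 991.144], [0.0, 0.0, 0.0, 1.0]]
scene spice_jar_1_mid [244.5 199.8] 0.77
scene lip_mid [230.2 188.7] 0.71
scene lip_mid [228.1 209.2] 0.56
scene rail_bar [211.3 212.3] 0.77
scene spice_rack [233.8 214.6] 0.74
top [[443.6, 0.0, 283.3], [0.0, 443.6, 214.4], [0.0, 0.0, 1.0]] [[-0.038, -0.935, 0.353, 179.849], [-0.999, 0.036, -0.01, 207.733], [-0.003, -0.353, -0.936, 1200.29], [0.0, 0.0, 0.0, 1.0]]
top spice_jar_1_mid [267.9 237.1] 0.95
top lip_mid [260.9 256.6] 0.57
top rail_bar [263.6 273.5] 0.49
top spice_rack [253.5 251.4] 0.94
```

View pics/scene0.png

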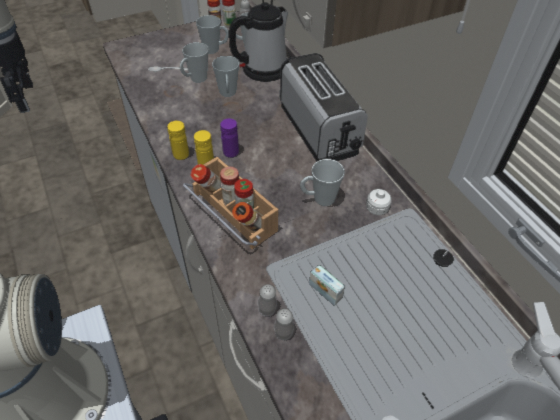

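View pics/top0.png

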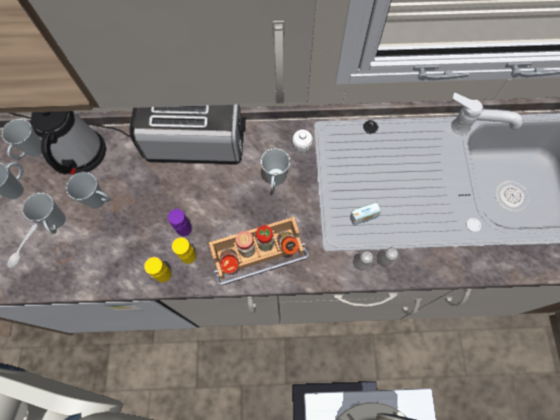

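Scene (230,200) and top (257,250) show the rack, with jars at top-view pixels (229,265), (246,242), (265,236), (290,245). The two outer ones look tipped towards the rail. Look-alikes are the yellow jars (157,269) and (184,250) and the purple one (180,222), all outside the rack. I'll check this in a close crop and measure.

```bash
cat > h.py <<'E'
from rig import r, vision
import cv2,numpy as np
def cloud(n,d):
    c=vision.calibration(n);K=c['mtx'];T=c['extrinsics']
    v,u=np.mgrid[:420,:560]
    P=np.stack([(u-K[0,2])/K[0,0]*d,(v-K[1,2])/K[1,1]*d,d],-1)
    return P@T[:3,:3].T+T[:3,3]
def proj(n,X):
    c=vision.calibration(n);K=c['mtx'];Ti=np.linalg.inv(c['extrinsics'])
    p=np.atleast_2d(X)@Ti[:3,:3].T+Ti[:3,3]; q=p@K.T; return q[:,:2]/q[:,2:]
def hit(n,uv,z):
    c=vision.calibration(n);K=c['mtx'];T=c['extrinsics']
    d=T[:3,:3]@np.linalg.inv(K)@[uv[0],uv[1],1]; return T[:3,3]+d*(z-T[2,3])/d[2]
E
python3 - <<'E'
from h import *
for n,(x0,y0,x1,y1) in (('top',(190,200,330,300)),('scene',(160,140,300,260))):
    f=np.load(n+'0.npz');P=cloud(n,f['d'])
    img=cv2.resize(f['p'][y0:y1,x0:x1],None,fx=4,fy=4,interpolation=cv2.INTER_CUBIC)
    cv2.imwrite(f'pics/{n}c.png',img[:,:,::-1]); 
    vision.grab_frame(n)
    o=vision.cut_out(n,'spice_rack')[0]; Q=P[o['region']&(f['d']>0)]
    print(n,o['conf'],o['region'].sum(),cv2.minAreaRect(Q[:,:2].astype(np.float32)),np.percentile(Q[:,2],[5,50,95]).round())
    for o in vision.cut_out(n,'spice_jar_1_mid'):
        m=o['region']&(f['d']>0);Q=P[m]
        hsv=cv2.cvtColor(f['p'],cv2.COLOR_RGB2HSV)[m]; red=((hsv[:,0]<12)|(hsv[:,0]>170))&(hsv[:,1]>130)
        if red.sum()>5: print(' jar',np.round(o['uv']),round(o['conf'],2),m.sum(),red.sum(),'cap',np.median(Q[red],0).round(),'z95',np.percentile(Q[:,2],97).round())
        else: print(' jar',np.round(o['uv']),round(o['conf'],2),m.sum(),np.median(Q,0).round())
    for o in vision.cut_out(n,'rail_bar'):
        m=o['region']&(f['d']>0);Q=P[m]; print(' rail',o['conf'],m.sum(),cv2.minAreaRect(Q[:,:2].astype(np.float32)),Q.min(0).round(),Q.max(0).round())
E
```

```text
top 0.53 352 ((527.0660400390625, 190.91505432128906), (84.09442901611328, 42.033485412597656), 20.3746280670166) [ 49. 111. 123.]
 jar [269. 237.] 0.95 409 194 cap [534. 247. 119.] z95 123.0
 jar [226. 284.] 0.41 43 [433. 349.  58.]
 rail 0.52 188 ((470.6788635253906, 255.27906799316406), (34.859317779541016, 252.505126953125), 15.523515701293945) [425. 133.  -1.] [521. 379.  66.]
scene 0.81 2078 ((525.2230834960938, 296.08245849609375), (162.71942138671875, 301.92987060546875), 15.76485538482666) [ 4. 41. 88.]
 jar [244. 194.] 0.9 420 226 cap [532. 236. 116.] z95 121.0
 rail 0.53 123 ((464.7494201660156, 270.455322265625), (33.00645065307617, 283.5982360839844), 15.492332458496094) [424. 133.  -1.] [518. 411.  63.]
 rail 0.28 2266 ((522.0969848632812, 305.94122314453125), (164.24478149414062, 323.0159912109375), 15.462594032287598) [421. 133.  -5.] [625. 480. 121.]
 rail 0.28 1282 ((755.0895385742188, 233.14991760253906), (122.22100830078125, 98.13690185546875), 45.4149284362793) [679. 172.  -4.] [823. 311. 110.]
```

View pics/topc.png

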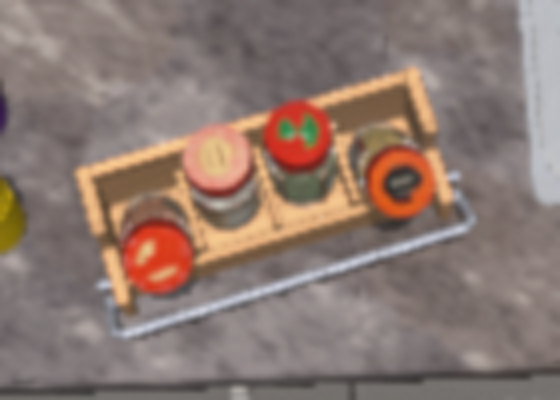

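View pics/scenec.png

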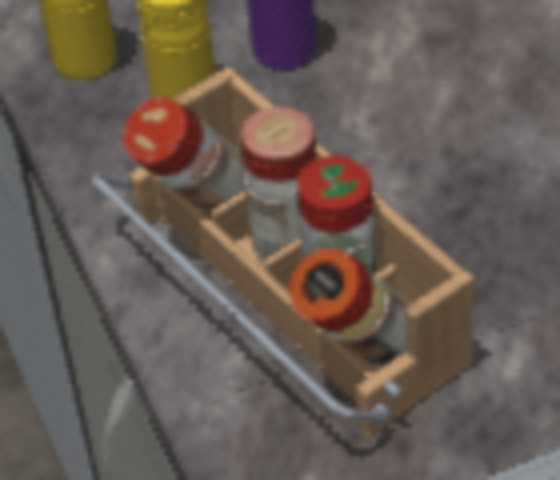

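The crops confirm it: the outer jars (top view 229,265 and 290,245) are tipped over the lip, the two inner ones stand upright, and the rail is low in front. Next I fit the rack pose and rail angle from the corner pixels and depth.

Run:
```python
from h import *
from scipy.optimize import least_squares
def bar(q,y): a=np.pi/4+q; return [-41-44*np.cos(a),y,24+44*np.sin(a)]
obs=[('top',(209.5,242.5),'A'),('top',(293.75,217),'B'),('scene',(217,157.5),'A'),('scene',(277.5,208.75),'B'),
('top',(220,283.3),'L'),('top',(308,256.3),'R'),('scene',(183.75,185),'L'),('scene',(247.5,243.),'R')]
def pts(p):
    return {'A':[43,118,88],'B':[43,-118,88],'L':bar(p[3],122),'R':bar(p[3],-122)}
def W(p,X): c,s=np.cos(p[2]),np.sin(p[2]); return np.array([[c,-s,0],[s,c,0],[0,0,1]])@X+[p[0],p[1],0]
def res(p):
    k=pts(p); return np.concatenate([proj(n,W(p,k[t]))[0]-uv for n,uv,t in obs])
s=least_squares(res,[520,250,.27,.1],x_scale=[10,10,.1,.1],loss='soft_l1'); p=s.x
print(p,s.fun.reshape(-1,2).round(1).tolist())
# caps in rack frame
c,si=np.cos(p[2]),np.sin(p[2]);R=np.array([[c,-si,0],[si,c,0],[0,0,1]])
for n in('top','scene'):
    f=np.load(n+'0.npz');P=(cloud(n,f['d'])-[p[0],p[1],0])@R
    hsv=cv2.cvtColor(f['p'],cv2.COLOR_RGB2HSV); red=((hsv[...,0]<14)|(hsv[...,0]>168))&(hsv[...,1]>120)&(P[...,2]>70)&(abs(P[...,1])<118)&(abs(P[...,0])<90)
    k,l,st,ce=cv2.connectedComponentsWithStats(red.astype(np.uint8))
    for i in range(1,k):
        if st[i,4]>25:
            Q=P[l==i];print(n,st[i,4],ce[i].round(),'mean',Q.mean(0).round(),'min',np.percentile(Q,3,0).round(),'max',np.percentile(Q,97,0).round())
    m=(P[...,2]>78)&(P[...,2]<95)&(P[...,0]>20)&(P[...,0]<60)&(abs(P[...,1])<130);Q=P[m]
    print('board',np.percentile(Q,[5,50,95],axis=0).round().tolist())
    m=(P[...,2]>25)&(P[...,2]<80)&(P[...,0]<-55)&(P[...,0]>-110)&(abs(P[...,1])<150);Q=P[m]
    print('bar',len(Q),np.percentile(Q,[10,50,90],axis=0).round().tolist())
np.save('pose.npy',p)
```

```text
[5.18573920e+02 2.66927738e+02 2.79757193e-01 2.18860305e-01] [[-0.2, 0.3], [1.0, -0.7], [0.1, -0.8], [1.7, 0.8], [0.1, 0.8], [0.9, -0.8], [-0.8, -1.6], [-2.1, -0.9]]
top 210 [264. 234.] mean [ 13. -24. 116.] min [ -7. -44.  87.] max [ 38.  -5. 123.]
top 209 [290. 245.] mean [-35. -77. 115.] min [-54. -97. 105.] max [-14. -58. 125.]
top 36 [246. 246.] mean [ -2.  30. 114.] min [ -8.   9. 103.] max [  9.  48. 120.]
top 263 [229. 263.] mean [-34.  83. 115.] min [-52.  63. 104.] max [-11. 104. 125.]
board [[26.0, -111.0, 80.0], [39.0, 5.0, 88.0], [44.0, 116.0, 92.0]]
bar 206 [[-66.0, -97.0, 56.0], [-63.0, 5.0, 60.0], [-61.0, 103.0, 62.0]]
scene 265 [200. 173.] mean [-36.  79. 111.] min [-54.  63.  96.] max [-16. 103. 123.]
scene 330 [240. 186.] mean [  7. -18. 112.] min [ -9. -45.  99.] max [ 30.  27. 121.]
scene 277 [243. 212.] mean [-37. -83. 110.] min [-55. -99.  94.] max [-18. -59. 123.]
board [[22.0, -114.0, 79.0], [36.0, -51.0, 86.0], [42.0, 116.0, 90.0]]
bar 216 [[-67.0, -106.0, 54.0], [-65.0, -11.0, 58.0], [-62.0, 99.0, 60.0]]
```

Emit:
{"api": "play_rows", "payload": {"steps": [{"delta_pos":[-3,-2,0],"yaw":-0.1,"jaw":0},{"delta_pos":[-7,-5,0],"yaw":-0.2,"jaw":0},{"delta_pos":[-11,-7.5,0],"yaw":-0.3,"jaw":0},{"delta_pos":[-15,-10.5,0],"yaw":-0.4,"jaw":0},{"delta_pos":[-19,-13,0],"yaw":-0.5,"jaw":0},{"delta_pos":[-23,-16,0],"yaw":-0.524,"jaw":0},{"delta_pos":[-27,-18.7,0],"yaw":-0.524,"jaw":0},{"delta_pos":[-31.6,-21.8,0],"yaw":-0.524,"jaw":0}], "grip_force": 20}}

```text
clock: 1.7
eef_pos: [402.3, 321.2, 231.6]
tcp_rot: [3.141, 0.001, -2.861]
contact_force: [0.8, 0.7, -0.8]
opening: -0.0
grasp_force: 0.0
```

```bash
cat >> h.py <<'E'
def rf(p=None):
    p=np.load('pose.npy');c,s=np.cos(p[2]),np.sin(p[2]);R=np.array([[c,-s,0],[s,c,0],[0,0,1]])
    return p,R
def st():
    p,R=rf();s=r.sense();e=(np.array(s['eef_pos'])-[p[0],p[1],0])@R
    print('t',round(s['clock'],2),'rack',e.round(1),'yaw',np.round(s['tcp_rot'],3),'F_rack',(np.array(s['contact_force'])@R).round(1),'open',round(s['opening'],2))
E
python3 -c "
from h import *;st()"
```

```text
t 1.7 rack [-96.8  84.3 231.6] yaw [ 3.141e+00  1.000e-03 -2.861e+00] F_rack [ 1.   0.5 -0.8] open -0.0
```

Emit:
{"api": "play_rows", "payload": {"steps": [{"delta_pos":[0,-0.2,2],"yaw":0,"jaw":0},{"delta_pos":[0,-0.3,5],"yaw":0,"jaw":0},{"delta_pos":[0,-0.3,8],"yaw":0,"jaw":0},{"delta_pos":[0,-0.3,11],"yaw":0,"jaw":0},{"delta_pos":[0,-0.3,13],"yaw":0,"jaw":0},{"delta_pos":[0,-0.3,14.2],"yaw":0,"jaw":0},{"delta_pos":[-0.3,-0.3,14.2],"yaw":0,"jaw":0},{"delta_pos":[-0.8,-0.3,14.2],"yaw":0,"jaw":0}]}}

```text
clock: 2.5
eef_pos: [410.3, 322.5, 89.9]
tcp_rot: [3.141, 0.0, -2.861]
contact_force: [0.8, -0.8, 1.1]
opening: 0.0
grasp_force: 0.0
```

Run:
```python
from h import *
st()
ims=[]
for n,(x0,y0,x1,y1) in (('top',(190,200,330,300)),('scene',(150,110,290,250))):
    f,d=vision.grab_frame(n); ims.append(cv2.resize(f[y0:y1,x0:x1][:,:,::-1],(400,400*(y1-y0)//(x1-x0)),interpolation=cv2.INTER_CUBIC))
h=max(i.shape[0] for i in ims)
cv2.imwrite('pics/c2.png',np.hstack([cv2.copyMakeBorder(i,0,h-i.shape[0],0,0,0) for i in ims]))
```

```text
t 2.5 rack [-88.8  83.3  89.9] yaw [ 3.141  0.    -2.861] F_rack [ 0.6 -1.   1.1] open 0.0
```

View pics/c2.png

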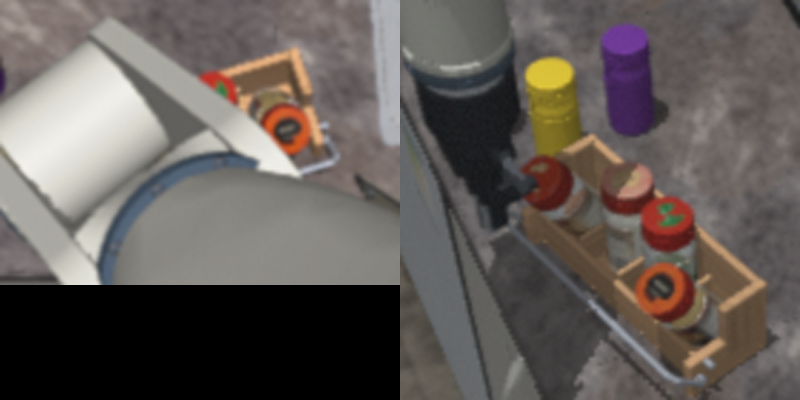

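The shut fingertips (scene crop ~495,215) stand just in front of the left tipped cap (545,185). I push slowly now.

Emit:
{"api": "play_rows", "payload": {"steps": [{"delta_pos":[-0.5,0.2,0],"yaw":0,"jaw":0},{"delta_pos":[-1,0.2,0],"yaw":0,"jaw":0},{"delta_pos":[-1.5,0.2,0],"yaw":0,"jaw":0},{"delta_pos":[-1.9,0,0],"yaw":0,"jaw":0},{"delta_pos":[-2.3,0,0],"yaw":0,"jaw":0},{"delta_pos":[-2.7,0,0],"yaw":0,"jaw":0},{"delta_pos":[-3.1,0,0],"yaw":0,"jaw":0},{"delta_pos":[-3.5,0,0],"yaw":0,"jaw":0}]}}

```text
clock: 3.4
eef_pos: [443.7, 331.8, 89.2]
tcp_rot: [-3.142, -0.0, -2.861]
contact_force: [0.3, -0.5, 0.2]
opening: 0.002
grasp_force: 0.0
```

Emit:
{"api": "play_rows", "payload": {"steps": [{"delta_pos":[-0.4,0,0],"yaw":0,"jaw":0},{"delta_pos":[-0.8,0,0],"yaw":0,"jaw":0},{"delta_pos":[-1.1,0,0],"yaw":0,"jaw":0},{"delta_pos":[-1.4,0,0],"yaw":0,"jaw":0},{"delta_pos":[-1.7,0,0],"yaw":0,"jaw":0},{"delta_pos":[-2.0,0,0],"yaw":0,"jaw":0},{"delta_pos":[-2.2,0,0],"yaw":0,"jaw":0},{"delta_pos":[-2.4,0,0],"yaw":0,"jaw":0}]}}

```text
clock: 4.2
eef_pos: [466.6, 338.4, 89.3]
tcp_rot: [-3.142, -0.0, -2.861]
contact_force: [0.1, 0.1, -0.7]
opening: 0.001
grasp_force: 0.1
```

```bash
cat >> h.py <<'E'
def caps(n='scene'):
    p,R=rf();f,d=vision.grab_frame(n);P=(cloud(n,d)-[p[0],p[1],0])@R
    hsv=cv2.cvtColor(f,cv2.COLOR_RGB2HSV); red=((hsv[...,0]<14)|(hsv[...,0]>168))&(hsv[...,1]>120)&(P[...,2]>70)&(abs(P[...,1])<118)&(abs(P[...,0])<90)
    k,l,s,ce=cv2.connectedComponentsWithStats(red.astype(np.uint8))
    for i in range(1,k):
        if s[i,4]>25:
            Q=P[l==i];print(n,s[i,4],ce[i].round(),'mean',Q.mean(0).round(),'min',np.percentile(Q,3,0).round(),'max',np.percentile(Q,97,0).round())
    return f
E
python3 - <<'E'
from h import *
st(); f=caps()
cv2.imwrite('pics/c3.png',cv2.resize(f[110:250,150:290,::-1],(500,500),interpolation=cv2.INTER_CUBIC))
E
```

```text
t 4.2 rack [-30.3  83.1  89.3] yaw [-3.142 -0.    -2.861] F_rack [ 0.1  0.1 -0.7] open 0.0
scene 119 [215. 167.] mean [  3.  69. 114.] min [-17.  60. 101.] max [ 21.  93. 124.]
scene 334 [240. 186.] mean [  7. -17. 112.] min [ -9. -45. 100.] max [ 30.  26. 121.]
scene 279 [243. 212.] mean [-37. -83. 110.] min [-55. -99.  94.] max [-17. -59. 124.]
```

View pics/c3.png

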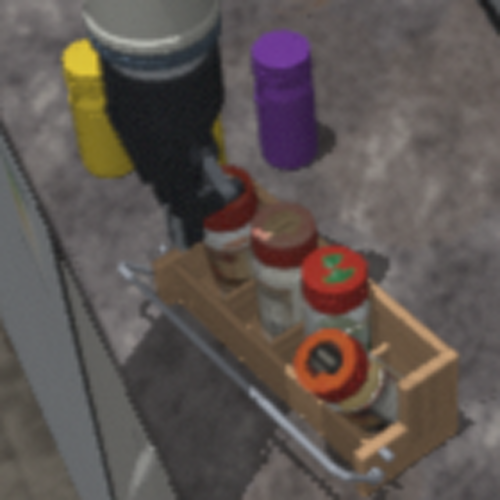

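The left jar (crop 230,215) now stands upright. I back off and move across to the right one.

Emit:
{"api": "play_rows", "payload": {"steps": [{"delta_pos":[0.5,0,0],"yaw":0,"jaw":0},{"delta_pos":[2,0,0],"yaw":0,"jaw":0},{"delta_pos":[4,0,0],"yaw":0,"jaw":0},{"delta_pos":[6,0,0],"yaw":0,"jaw":0},{"delta_pos":[7,0,0],"yaw":0,"jaw":0},{"delta_pos":[7,-2,0],"yaw":0,"jaw":0},{"delta_pos":[7,-4.5,0],"yaw":0,"jaw":0},{"delta_pos":[7,-7,0],"yaw":0,"jaw":0}]}}

```text
clock: 5.05
eef_pos: [418.7, 251.4, 89.5]
tcp_rot: [3.142, 0.001, -2.86]
contact_force: [0.5, 1.0, -0.4]
opening: -0.001
grasp_force: 0.0
```

Emit:
{"api": "play_rows", "payload": {"steps": [{"delta_pos":[0,-2,0],"yaw":0,"jaw":0},{"delta_pos":[0,-4.5,0],"yaw":0,"jaw":0},{"delta_pos":[0,-7,0],"yaw":0,"jaw":0},{"delta_pos":[0,-8.5,0],"yaw":0,"jaw":0},{"delta_pos":[0,-9.3,0],"yaw":0,"jaw":0},{"delta_pos":[0,-9.3,0],"yaw":0,"jaw":0},{"delta_pos":[0,-9.3,0],"yaw":0,"jaw":0},{"delta_pos":[0,-9.3,0],"yaw":0,"jaw":0}]}}

```text
clock: 5.85
eef_pos: [444.2, 163.1, 89.3]
tcp_rot: [3.141, 0.0, -2.861]
contact_force: [0.4, 0.5, -0.7]
opening: 0.001
grasp_force: 0.0
```

Run:
```python
from h import *
st(); caps()
```

```text
t 5.85 rack [-100.2  -79.3   89.3] yaw [ 3.141  0.    -2.861] F_rack [ 0.6  0.3 -0.7] open 0.0
scene 277 [242. 187.] mean [  9. -26. 114.] min [ -8. -46. 101.] max [ 30.  11. 120.]
scene 235 [243. 212.] mean [-36. -83. 111.] min [-52. -99.  94.] max [-20. -59. 123.]
```

Emit:
{"api": "play_rows", "payload": {"steps": [{"delta_pos":[-0.8,-0.2,0],"yaw":0,"jaw":0},{"delta_pos":[-1.8,-0.2,0],"yaw":0,"jaw":0},{"delta_pos":[-2.5,-0.2,0],"yaw":0,"jaw":0},{"delta_pos":[-3,-0.2,0],"yaw":0,"jaw":0},{"delta_pos":[-3.4,-0.2,0],"yaw":0,"jaw":0},{"delta_pos":[-3.8,-0.2,0],"yaw":0,"jaw":0},{"delta_pos":[-4.2,-0.2,0],"yaw":0,"jaw":0},{"delta_pos":[-4.6,-0.2,0],"yaw":0,"jaw":0}]}}

```text
clock: 6.7
eef_pos: [489.2, 173.2, 89.3]
tcp_rot: [-3.142, -0.0, -2.861]
contact_force: [0.8, 0.6, 0.7]
opening: 0.001
grasp_force: 0.0
```

Emit:
{"api": "play_rows", "payload": {"steps": [{"delta_pos":[-0.4,0,0],"yaw":0,"jaw":0},{"delta_pos":[-0.8,0,0],"yaw":0,"jaw":0},{"delta_pos":[-1.1,0,0],"yaw":0,"jaw":0},{"delta_pos":[-1.4,0,0],"yaw":0,"jaw":0},{"delta_pos":[-1.7,0,0],"yaw":0,"jaw":0},{"delta_pos":[-2.0,0,0],"yaw":0,"jaw":0},{"delta_pos":[-2.2,0,0],"yaw":0,"jaw":0},{"delta_pos":[-2.4,0,0],"yaw":0,"jaw":0}]}}

```text
clock: 7.5
eef_pos: [512.2, 179.9, 89.3]
tcp_rot: [3.142, -0.0, -2.861]
contact_force: [-0.4, 0.1, 0.3]
opening: -0.006
grasp_force: 0.0
```

Emit:
{"api": "play_rows", "payload": {"steps": [{"delta_pos":[0.5,0,0],"yaw":0,"jaw":0},{"delta_pos":[2,0,0],"yaw":0,"jaw":0},{"delta_pos":[4,0,0],"yaw":0,"jaw":0},{"delta_pos":[6,0,0],"yaw":0,"jaw":0},{"delta_pos":[8,0,0],"yaw":0,"jaw":0},{"delta_pos":[10,0,-1],"yaw":0,"jaw":0},{"delta_pos":[12,0,-4],"yaw":0,"jaw":0},{"delta_pos":[13,0,-7],"yaw":0,"jaw":0}]}}

```text
clock: 8.3
eef_pos: [384.2, 142.9, 159.2]
tcp_rot: [-3.141, -0.004, -2.861]
contact_force: [0.7, -0.3, 0.6]
opening: -0.003
grasp_force: 0.0
```

Run:
```python
from h import *
st(); f=caps(); g=caps('top')
a=cv2.resize(f[130:260,150:290,::-1],(400,371),interpolation=cv2.INTER_CUBIC)
b=cv2.resize(g[190:300,190:330,::-1],(400,314),interpolation=cv2.INTER_CUBIC)
cv2.imwrite('pics/c4.png',np.hstack([a,cv2.copyMakeBorder(b,0,57,0,0,0)]))
```

```text
t 8.3 rack [-163.4  -82.1  159.2] yaw [-3.141 -0.004 -2.861] F_rack [ 0.6 -0.5  0.6] open -0.0
scene 248 [213. 165.] mean [  2.  78. 115.] min [-17.  63. 101.] max [ 21. 101. 122.]
scene 594 [247. 194.] mean [  4. -47. 113.] min [-16. -98.  99.] max [ 28.  23. 122.]
top 77 [284. 224.] mean [ 22. -81. 113.] min [  10. -100.   75.] max [ 38. -63. 125.]
top 210 [264. 234.] mean [ 13. -24. 116.] min [ -7. -44.  85.] max [ 38.  -5. 123.]
top 261 [225. 249.] mean [  5.  83. 117.] min [-15.  64.  79.] max [ 38. 103. 125.]
top 36 [246. 246.] mean [ -2.  30. 114.] min [ -7.   8. 103.] max [  7.  48. 121.]
```

View pics/c4.png

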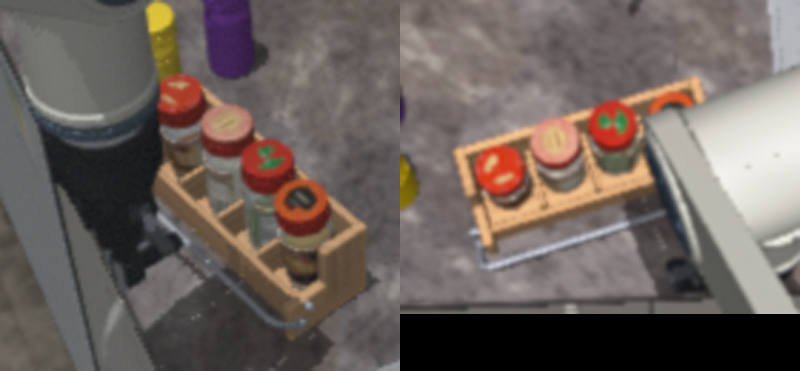

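All four jars stand upright (caps at scene crop 180,95 / 228,130 / 268,165 / 302,205), and the rail is still down. Now I come in front of the middle of the bar.

Emit:
{"api": "play_rows", "payload": {"steps": [{"delta_pos":[0,2,0],"yaw":0,"jaw":0},{"delta_pos":[0,5,0],"yaw":0,"jaw":0},{"delta_pos":[0,7.5,1.5],"yaw":0,"jaw":0},{"delta_pos":[0,8.2,4],"yaw":0,"jaw":0},{"delta_pos":[-1,8.2,7],"yaw":0,"jaw":0},{"delta_pos":[-2.5,8.2,9.5],"yaw":0,"jaw":0},{"delta_pos":[-4.5,8.2,10.9],"yaw":0,"jaw":0},{"delta_pos":[-6,8.2,10.9],"yaw":0,"jaw":0}]}}

```text
clock: 9.2
eef_pos: [421.5, 238.8, 47.5]
tcp_rot: [-3.141, -0.004, -2.861]
contact_force: [1.6, 0.6, 0.5]
opening: 0.001
grasp_force: 0.0
```

Run:
```python
from h import *
st()
```

```text
t 9.2 rack [-101.1   -0.3   47.5] yaw [-3.141 -0.004 -2.861] F_rack [1.7 0.1 0.5] open 0.0
```

Emit:
{"api": "play_rows", "payload": {"steps": [{"delta_pos":[-0.6,0,0],"yaw":0,"jaw":0},{"delta_pos":[-1.2,0,0],"yaw":0,"jaw":0},{"delta_pos":[-1.8,0,0],"yaw":0,"jaw":0},{"delta_pos":[-2.3,0,-0.2],"yaw":0,"jaw":0},{"delta_pos":[-2.8,0,-0.4],"yaw":0,"jaw":0},{"delta_pos":[-3.3,0,-0.6],"yaw":0,"jaw":0},{"delta_pos":[-3.8,0,-0.8],"yaw":0,"jaw":0},{"delta_pos":[-4.2,0,-1],"yaw":0,"jaw":0}]}}

```text
clock: 10.0
eef_pos: [462.8, 251.0, 60.7]
tcp_rot: [-3.142, 0.0, -2.861]
contact_force: [-0.4, -0.9, 0.2]
opening: 0.002
grasp_force: 0.5
```

Emit:
{"api": "play_rows", "payload": {"steps": [{"delta_pos":[-0.2,0,0],"yaw":0,"jaw":0},{"delta_pos":[-0.4,0,0],"yaw":0,"jaw":0},{"delta_pos":[-0.6,0,0],"yaw":0,"jaw":0},{"delta_pos":[-0.7,0,0],"yaw":0,"jaw":0},{"delta_pos":[-0.8,0,0],"yaw":0,"jaw":0},{"delta_pos":[-0.9,0,0],"yaw":0,"jaw":0},{"delta_pos":[-1.0,0,0],"yaw":0,"jaw":0},{"delta_pos":[-1.1,0,0],"yaw":0,"jaw":0}]}}

```text
clock: 10.8
eef_pos: [473.1, 253.9, 60.3]
tcp_rot: [-3.142, -0.0, -2.861]
contact_force: [-0.1, -0.2, 0.6]
opening: 0.002
grasp_force: 0.5
```

Run:
```python
from h import *
st(); f=caps()
cv2.imwrite('pics/c5.png',cv2.resize(f[130:260,150:290,::-1],(560,520),interpolation=cv2.INTER_CUBIC))
```

```text
t 10.8 rack [-47.3   0.1  60.3] yaw [-3.142 -0.    -2.861] F_rack [-0.2 -0.1  0.6] open 0.0
scene 547 [248. 195.] mean [  4. -51. 114.] min [-16. -98. 100.] max [ 28.  12. 122.]
```

View pics/c5.png

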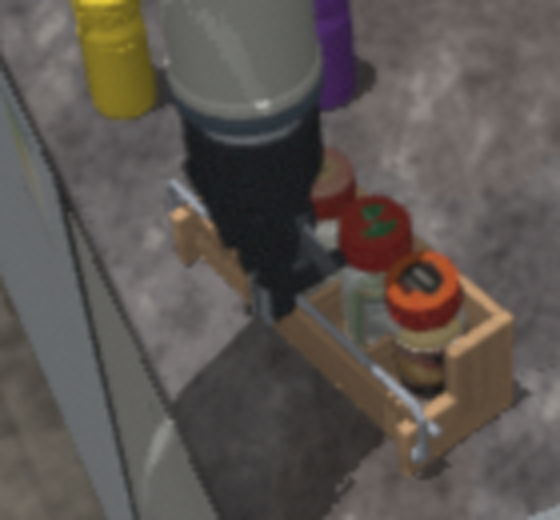

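The rail bar (crop 300,300 to 430,425) is nearly up, with no stop force yet. I push on in small steps.

Emit:
{"api": "play_rows", "payload": {"steps": [{"delta_pos":[-0.05,0,0.2],"yaw":0,"jaw":0},{"delta_pos":[-0.1,0,0.3],"yaw":0,"jaw":0},{"delta_pos":[-0.15,0,0.3],"yaw":0,"jaw":0},{"delta_pos":[-0.2,0,0.3],"yaw":0,"jaw":0},{"delta_pos":[-0.25,0,0.3],"yaw":0,"jaw":0},{"delta_pos":[-0.3,0,0.3],"yaw":0,"jaw":0},{"delta_pos":[-0.3,0,0.3],"yaw":0,"jaw":0},{"delta_pos":[-0.3,0,0.3],"yaw":0,"jaw":0}]}}

```text
clock: 11.65
eef_pos: [476.0, 254.8, 57.3]
tcp_rot: [3.142, 0.0, -2.861]
contact_force: [-1.2, -0.3, 0.6]
opening: -0.001
grasp_force: 0.3
```

```bash
python3 -c "
from h import *;st()"
```

```text
t 11.65 rack [-44.3   0.1  57.3] yaw [ 3.142  0.    -2.861] F_rack [-1.2  0.1  0.6] open -0.0
```

Emit:
{"api": "play_rows", "payload": {"steps": [{"delta_pos":[-0.05,0,0],"yaw":0,"jaw":0},{"delta_pos":[-0.1,0,0],"yaw":0,"jaw":0},{"delta_pos":[-0.15,0,0],"yaw":0,"jaw":0},{"delta_pos":[-0.2,0,0],"yaw":0,"jaw":0},{"delta_pos":[-0.25,0,0],"yaw":0,"jaw":0},{"delta_pos":[-0.25,0,0],"yaw":0,"jaw":0},{"delta_pos":[-0.25,0,0],"yaw":0,"jaw":0},{"delta_pos":[-0.25,0,0],"yaw":0,"jaw":0}]}}

```text
clock: 12.45
eef_pos: [478.4, 255.5, 57.3]
tcp_rot: [3.142, 0.0, -2.861]
contact_force: [-0.5, -1.1, -0.4]
opening: 0.003
grasp_force: 0.2
```

```bash
python3 -c "
from h import *;st()"
```

```text
t 12.45 rack [-41.8   0.1  57.3] yaw [ 3.142  0.    -2.861] F_rack [-0.8 -0.9 -0.4] open 0.0
```

Emit:
{"api": "play_rows", "payload": {"steps": [{"delta_pos":[-0.05,0,0],"yaw":0,"jaw":0},{"delta_pos":[-0.1,0,0],"yaw":0,"jaw":0},{"delta_pos":[-0.15,0,0],"yaw":0,"jaw":0},{"delta_pos":[-0.2,0,0],"yaw":0,"jaw":0},{"delta_pos":[-0.25,0,0],"yaw":0,"jaw":0},{"delta_pos":[-0.25,0,0],"yaw":0,"jaw":0},{"delta_pos":[-0.25,0,0],"yaw":0,"jaw":0},{"delta_pos":[-0.25,0,0],"yaw":0,"jaw":0}]}}

```text
clock: 13.25
eef_pos: [480.3, 256.0, 57.2]
tcp_rot: [-3.141, -0.001, -2.861]
contact_force: [-3.7, 0.2, 0.3]
opening: 0.001
grasp_force: 1.9
```

Run:
```python
from h import *
st(); p,R=rf()
f,d=vision.grab_frame('scene');P=(cloud('scene',d)-[p[0],p[1],0])@R
m=(P[...,2]>58)&(P[...,2]<80)&(P[...,0]<-25)&(P[...,0]>-60)&(P[...,1]<-40)&(P[...,1]>-130);Q=P[m]
print('bar',len(Q),np.percentile(Q,[10,50,90],axis=0).round(1).tolist())
def bar(q,y): a=np.pi/4+q; return np.array([-41-44*np.cos(a),y,24+44*np.sin(a)])
a=cv2.resize(f[130:260,150:290,::-1],(560,520),interpolation=cv2.INTER_CUBIC)
for q,c in((.95,(0,255,0)),(.75,(255,0,255))):
    for y in(-122,-60): 
        u=(proj('scene',R@bar(q,y)+[p[0],p[1],0])[0]-[150,130]+.5)*4; cv2.circle(a,tuple(int(t) for t in u),2,c,-1)
cv2.imwrite('pics/c6.png',a)
```

```text
t 13.25 rack [-39.8   0.1  57.2] yaw [-3.141e+00 -1.000e-03 -2.861e+00] F_rack [-3.5  1.2  0.3] open 0.0
bar 70 [[-30.0, -118.4, 64.4], [-28.1, -87.4, 69.6], [-26.1, -51.2, 72.3]]
```

View pics/c6.png

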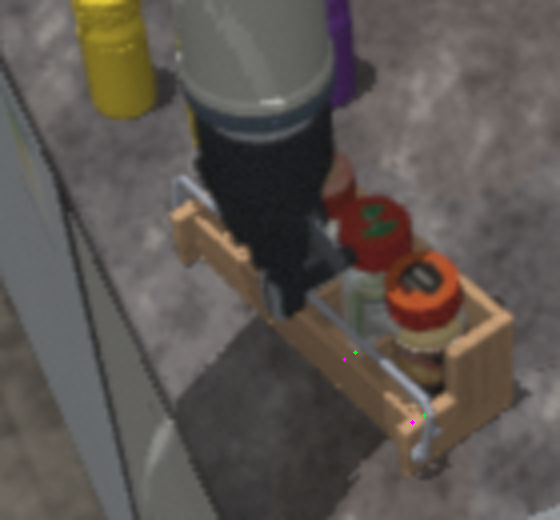

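The bar now lies past the predicted 0.95 mark and the force is rising, so this looks like the stop. I press slightly more to confirm.

Emit:
{"api": "play_rows", "payload": {"steps": [{"delta_pos":[-0.05,0,0],"yaw":0,"jaw":0},{"delta_pos":[-0.1,0,0],"yaw":0,"jaw":0},{"delta_pos":[-0.15,0,0],"yaw":0,"jaw":0},{"delta_pos":[-0.15,0,0],"yaw":0,"jaw":0},{"delta_pos":[-0.15,0,0],"yaw":0,"jaw":0},{"delta_pos":[-0.15,0,0],"yaw":0,"jaw":0},{"delta_pos":[-0.15,0,0],"yaw":0,"jaw":0},{"delta_pos":[-0.15,0,0],"yaw":0,"jaw":0}]}}

```text
clock: 14.1
eef_pos: [480.5, 256.0, 57.1]
tcp_rot: [-3.141, -0.003, -2.862]
contact_force: [-9.6, -1.3, 3.8]
opening: -0.004
grasp_force: 4.5
```

Firm stop: 9.6 N and only 0.2 mm of motion. I back straight off, then check.

Emit:
{"api": "play_rows", "payload": {"steps": [{"delta_pos":[0.3,0,0],"yaw":0,"jaw":0},{"delta_pos":[1,0,0],"yaw":0,"jaw":0},{"delta_pos":[2.5,0,0],"yaw":0,"jaw":0},{"delta_pos":[4.5,0,0],"yaw":0,"jaw":0},{"delta_pos":[7,0,-1],"yaw":0,"jaw":0},{"delta_pos":[9,0,-5],"yaw":0,"jaw":0},{"delta_pos":[10,0,-9.5],"yaw":0,"jaw":0},{"delta_pos":[11,0,-14],"yaw":0,"jaw":0}]}}

```text
clock: 14.9
eef_pos: [375.7, 225.8, 198.8]
tcp_rot: [-3.142, 0.001, -2.861]
contact_force: [1.1, 0.6, 0.5]
opening: 0.004
grasp_force: 0.0
```

Emit:
{"api": "play_rows", "payload": {"steps": [{"delta_pos":[0,4,-2],"yaw":0,"jaw":0},{"delta_pos":[0,8,-4],"yaw":0,"jaw":0},{"delta_pos":[0,12,-4],"yaw":0,"jaw":0},{"delta_pos":[0,16,-4],"yaw":0,"jaw":0},{"delta_pos":[0,20,-4],"yaw":0,"jaw":0},{"delta_pos":[0,23,-4],"yaw":0,"jaw":0},{"delta_pos":[0,25,-4],"yaw":0,"jaw":0},{"delta_pos":[0,25,-4],"yaw":0,"jaw":0}]}}

```text
clock: 15.7
eef_pos: [306.9, 468.3, 237.3]
tcp_rot: [3.141, 0.001, -2.859]
contact_force: [0.1, -0.4, 0.0]
opening: -0.003
grasp_force: 0.0
```

Run:
```python
from h import *
st(); f=caps(); g=caps('top')
a=cv2.resize(f[130:260,150:290,::-1],(400,371),interpolation=cv2.INTER_CUBIC)
b=cv2.resize(g[190:300,190:330,::-1],(400,314),interpolation=cv2.INTER_CUBIC)
cv2.imwrite('pics/c7.png',np.hstack([a,cv2.copyMakeBorder(b,0,57,0,0,0)]))
```

```text
t 15.7 rack [-147.8  252.   237.3] yaw [ 3.141e+00  1.000e-03 -2.859e+00] F_rack [ 0.  -0.4  0. ] open -0.0
scene 268 [212. 165.] mean [  0.  79. 116.] min [-18.  62. 100.] max [ 21. 101. 124.]
scene 592 [247. 194.] mean [  4. -47. 113.] min [-16. -99.  99.] max [ 28.  22. 121.]
top 218 [285. 230.] mean [  5. -79. 116.] min [ -16. -104.   78.] max [ 37. -58. 125.]
top 212 [264. 234.] mean [ 13. -24. 116.] min [ -7. -45.  87.] max [ 38.  -5. 123.]
top 259 [225. 249.] mean [  5.  83. 117.] min [-15.  64.  83.] max [ 38. 103. 126.]
top 36 [246. 246.] mean [ -2.  30. 114.] min [ -8.   8. 105.] max [  8.  48. 121.]
```

View pics/c7.png

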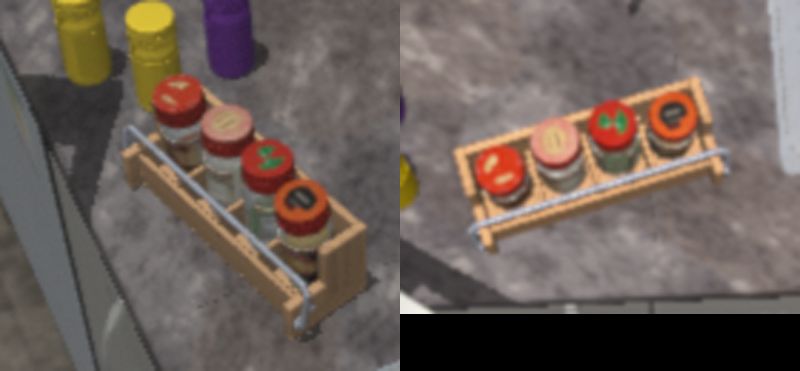

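All four jars stand upright (top crop caps at y≈110–175), and the rail is up over the lip, from (475,235) to (725,155).

```bash
python3 -c "
from rig import r; print(r.sign_off())"
```

```text
the job is handed in; nothing more can be done
None
```

Both tipped jars now stand upright in their bays, the rail is fully up against its stop, and the job was handed in at about 16 s; I saw nothing else moved.

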